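Reset the tripped breaker of a bench power box with its load switched off

ROBOT

A 7-joint arm with a two-finger parallel gripper is mounted at the origin on a cart in front of the work surface, level with it; the furniture and walls round the work are solid. World frame = base frame: x ahead of the robot, y to its left, z up, the work surface at z = 0. Lengths are in m, angles in rad, forces in N, time in s.
With the tool pointing down it reaches from about 0.4 to 0.875 m from the base axis. Payload 4.4 kg.
Tool frame: the origin (TCP) lies on the centre line of the jaws, within the pads' length; the fingertips stand 19 mm ahead of it and the grasp point (between the pads) is the TCP; z points along the fingers, y is the line along which they close (so a half turn about z gives the same grasp; the last joint's range is limited). The gripper opens to 85 mm and grips with 20 to 120 N. Pads are 22 mm wide; open, the fingers measure 114 mm over their backs; the gripper's body (76 mm by 85 mm) begins 54 mm behind the grasp point. The pads swing forward as they close: fully open they stand 13 mm farther back than shut.
Start: joints at [-0.066, 0.628, 0.038, 1.517, -0.027, 0.996, -0.02], TCP at [0.65, 0, 0.25] pointing down, gripper open.
Joint ranges: [-3.06, 3.06], [-0.37, 2.12], [-1.25, 1.32], [0.18, 2.47], [-1.1, 4.24], [0.23, 1.98], [-2.94, 2.94]. Speed limits (rad/s): [2.57, 2.57, 3.14, 3.14, 3.14, 3.14, 3.14].

INTERFACE

Orientations are given as a unit quaternion [x, y, z, w].
In Python, from rig import ctrl gives the robot as it stands.
- The arm moves only by the tool nudge_tcp, called after "Call:" by a JSON object that holds its "name" and its "arguments", one argument or row to a line. Schema: {"type":"object","properties":{"moves":{"type":"array","items":{"type":"object","properties":{"pos":{"type":"array","items":{"type":"number"},"minItems":3,"maxItems":3},"yaw":{"type":"number"},"jaw":{"type":"number"}},"additionalProperties":false,"required":["jaw"]},"minItems":1,"maxItems":20},"squeeze":{"type":"number"},"only":{"type":"string"},"quiet":{"type":"boolean"},"lines":{"type":"string"}},"required":["moves"],"additionalProperties":false}. moves is a list of rows, 1 to 20 of them, each an object with the fields pos (a list: dx, dy, dz in a scale on which 1.0 is 400 mm), yaw (a turn about the tool's z in fractions of the full range, 1 being 4 rad), jaw (the finger opening in m); a field left out counts as zero (the opening has to be given); each row is the pose to reach, as a shift and turn from the pose commanded when the call began, along the tool's axes at that moment; what a row does not reach only later rows make up. A row lasts 1/12 s, in which the tool goes at most 0.0417 m and 0.125 rad, less where a joint would pass 70% of its speed; a pose out of reach is approached as far as the arm can. The fingers move at their own pace and stop on an object; squeeze is the grip in N (left out, the last holds). Time passes only in rows, so rows that do not move let the fingers close. The tool returns the time, the measured TCP pose, the force, the opening and the grip force at its end. only (a regular expression) keeps the lines of the reply that match it, lines (a string "A,B") keeps lines A to B, and quiet returns only ok. Shift and turn numbers lie between -1 and 1, and a call with a number outside is refused. Input that does not fit is refused with a message, and nothing moves.
- ctrl.get_state(): the state, without advancing time (a new reading comes with each control period).
- ctrl.read_camera(name): name is "side" or "top"; returns the picture (384x512x3 uint8, red, green, blue); there is no depth.
- ctrl.get_calibration(name): a dict with "fx", "fy", "cx", "cy" (pixels), "R" (3x3) and "t" (3): a world point X has camera coordinates R X + t. Camera axes: x right, y down, z forward; pixel columns grow to the right and rows downward; lengths in m; the calibration is good to about 2 mm. A picture is of the moment at which its call begins. get_calibration takes no time and is no camera call.
- ctrl.hand_in(): hands the job in; it is judged then, once.
The state is a dict: "clock": time; "joint_pos": joint angles; "joint_vel": joint speeds; "tau": joint torques, N m; "tool_pos": TCP position; "tcp_rot": TCP orientation; "contact_force": force on the tool from outside, world axes, zero at the start; "wrist_torque": the same for the moment, N m; "opening": finger opening in m; "gripper_force": force on a finger pad.
Only numpy, scipy, OpenCV 4.12 (cv2) and the standard library are available. Lean on these libraries where they do the work, as an engineer would, in place of code of your own. Each camera call takes 0.05 s, during which the arm holds its last target. There are 200 camera calls.

TASK

The breaker of the bench power box has tripped and its round button stands popped out. First press the rocker of the outlet that has the power adapter plugged in to off (its near end, toward the sockets, down), then push the breaker button in until it stays, and then press that same rocker back on (its far, ridged end down). Leave the two other rockers on, do not pull, lift or shift the adapter, and leave everything else where it is.

Things in the scene. Friction and masses are not known exactly. Their poses are not given: they have to be found in the camera images.
- power_box: Bench power box, immovable: aluminium case, black end caps, 92 (x) x 250 (y) x 44 mm high. Origin: underside centre; x from the socket face to the back, y to its left, z up. Front face (x = -46 mm): sockets at y = +84 (left), +22 (middle), -40 mm (right); one holds the adapter, two have white covers. On top at x = +4 mm: each outlet's white rocker at its y, and the breaker button at y = -96 mm.
- plug_adapter: Black plug-top power adapter, body about 85 x 48 x 32 mm high, lying loose on the desk with its prongs in one of the box's three sockets, body against the socket face, its x axis pointing away from the box. Origin: underside centre, at x = -84 mm in the box's frame; its y there (+84, +22 or -40 mm) tells which outlet it is in.
- rocker_left (a joint): Snap rocker of the left outlet (rad), start ON. About 0: ON, its far, ridged end is down. About 0.32: OFF, its near end (toward the sockets) is down. Past the middle (0.16) it snaps over and stays; short of it it springs back. Turned by some 3 N straight down on the raised half, 18 mm from the pivot.
- left_rocker_centre (a point): Middle of the left rocker's top surface, 49 mm above the desk; box axes, does not tilt. The paddle, a shallow V 45 mm long (x) and 24 mm wide, pivots at mid-length about the box's y axis, 4 mm below this point. At rest the raised end is about 5 mm above this point, the low end about 2 mm below it. The frame round it reaches 3 mm below this point.
- rocker_middle (a joint): Snap rocker of the middle outlet (rad), start ON. About 0: ON, its far, ridged end is down. About 0.32: OFF, its near end (toward the sockets) is down. Past the middle (0.16) it snaps over and stays; short of it it springs back. Turned by some 3 N straight down on the raised half, 18 mm from the pivot.
- middle_rocker_centre (a point): Middle of the middle rocker's top surface, 49 mm above the desk; box axes, does not tilt. The paddle, a shallow V 45 mm long (x) and 24 mm wide, pivots at mid-length about the box's y axis, 4 mm below this point. At rest the raised end is about 5 mm above this point, the low end about 2 mm below it. The frame round it reaches 3 mm below this point.
- rocker_right (a joint): Snap rocker of the right outlet (rad), start ON. About 0: ON, its far, ridged end is down. About 0.32: OFF, its near end (toward the sockets) is down. Past the middle (0.16) it snaps over and stays; short of it it springs back. Turned by some 3 N straight down on the raised half, 18 mm from the pivot.
- right_rocker_centre (a point): Middle of the right rocker's top surface, 49 mm above the desk; box axes, does not tilt. The paddle, a shallow V 45 mm long (x) and 24 mm wide, pivots at mid-length about the box's y axis, 4 mm below this point. At rest the raised end is about 5 mm above this point, the low end about 2 mm below it. The frame round it reaches 3 mm below this point.
- breaker_button (a joint): Push-to-reset button of the breaker (m, downward). About 0: tripped, popped out with a white band showing. About 0.008: set, latched in. It takes about 4 N at first, snaps in beyond 0.004 and then stays in; pressed less it pops out again. Starts tripped.
- breaker_top (a point): Centre of the top of the breaker's button, a 15 mm black cylinder that moves straight down 8 mm; its top is 61 mm above the desk when tripped, 53 mm when set; the steel nut round it reaches 49 mm.
- marker: Bystander: felt marker with a green cap, 135 mm long, lying in front of the box; origin at its underside centre.
- bowl: Bystander: small white bowl, 123 mm wide, 43 mm high, in front and to the left; origin at its underside centre.
- cup_stack: Bystander: stack of clear plastic cups, 92 mm wide, 161 mm tall, on the black mat at the right; origin at its underside centre.
- screwdriver: Bystander: screwdriver 204 mm long, on the black mat at the right; origin at its underside centre.
- notebook: Bystander: wire-bound notebook 148 x 109 x 14 mm, on the black mat at the right; origin at its underside centre.
- pack: Bystander: small white carton 56 x 85 x 29 mm, at the left; origin at its underside centre.
- phone_dock: Bystander: black hand terminal 120 x 64 x 24 mm with a keypad, lying at the left; not part of the job; origin at its underside centre.
- tape_1: Bystander: roll of brown tape, 90 mm wide, 48 mm high, at the back left; origin at its underside centre.

How it is judged:
By the outcome, as a careful person would: the job done as asked, in the order asked, and still so for the second after the job is handed in, with the robot touching nothing.
It also fails if it takes over 40 s, if anything falls off the work surface, if the arm or the gripper's body presses on something with over 40 N, if the wrist force passes 120 N, or if a joint passes its speed limit or range.

## Working session

There is one attempt and no reset: what is moved stays moved. The work goes in short steps, Python scripts to look and compute and a tool call to move; the robot and the scene stay as the last step left them, time stands still between calls to the robot, and variables do not carry over. Pictures are saved under pics/ and viewed, at most 10 in all, crops included, and the job is handed in when it is done.

```bash
ls; mkdir -p pics
```

Run:
```python
from rig import ctrl
import cv2
for n in("top","side"):
    im=ctrl.read_camera(n); cv2.imwrite(f"pics/{n}0.png",im[:,:,::-1])
    print(n,ctrl.get_calibration(n))
s=ctrl.get_state();print(s["clock"],s["tool_pos"],s["tcp_rot"],s["opening"])
```

```text
pics
rig.py
top {'fx': 349.2123362879767, 'fy': 349.2123362879767, 'cx': 251.12047624848867, 'cy': 200.5475789386443, 'R': array([[ 0.02671492, -0.99959374,  0.00993328],
       [-0.98651007, -0.02796808, -0.16129371],
       [ 0.161506  , -0.00549033, -0.98685646]]), 't': array([0.03302299, 0.59597659, 1.14301605])}
side {'fx': 387.42372944030984, 'fy': 387.42372944030984, 'cx': 256.5275705448599, 'cy': 182.26936688412835, 'R': array([[-0.93865521, -0.34411124, -0.02266829],
       [-0.17648749,  0.53580884, -0.82568823],
       [ 0.29627447, -0.77103589, -0.56367109]]), 't': array([0.56504031, 0.13006524, 1.18870889])}
0.1 [6.49491736e-01 5.52640159e-05 2.49486170e-01] [ 7.07100609e-01  7.07112455e-01 -5.95698691e-04 -5.91977961e-04] 0.08521148455764212
```

View pics/top0.png

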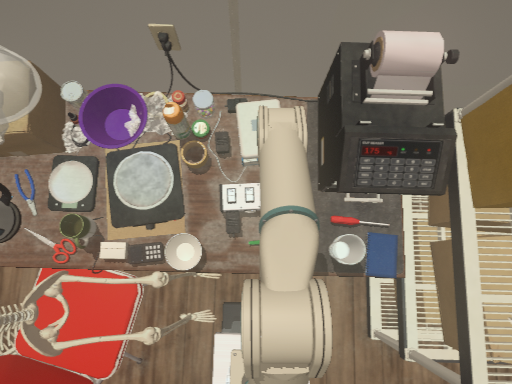

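View pics/side0.png

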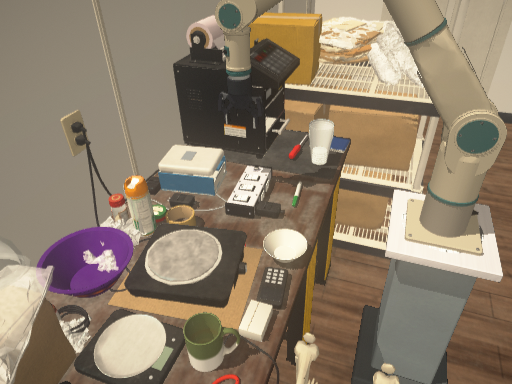

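The top view shows the left part of the box at about (240,197), with the adapter at (233,222); the arm hides the rest. The side view shows the whole box at about (250,190), with the adapter at (267,210). I'll enlarge both.

Run:
```python
import cv2,numpy as np
a=cv2.imread("pics/side0.png")[155:225,215:315]; b=cv2.imread("pics/top0.png")[170:240,205:305]
f=lambda i:cv2.resize(i,None,fx=8,fy=8,interpolation=cv2.INTER_CUBIC)
cv2.imwrite("pics/s1.png",f(a)); cv2.imwrite("pics/t1.png",f(b))
```

```text
(no output)
```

View pics/s1.png

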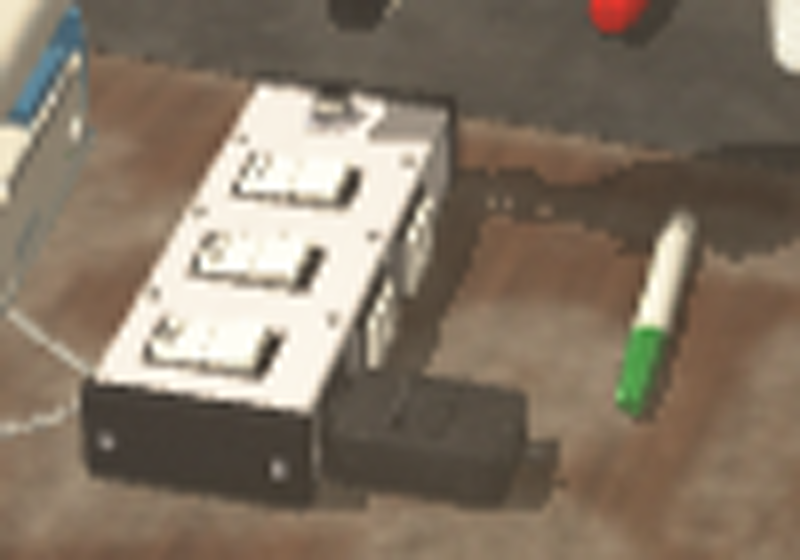

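View pics/t1.png

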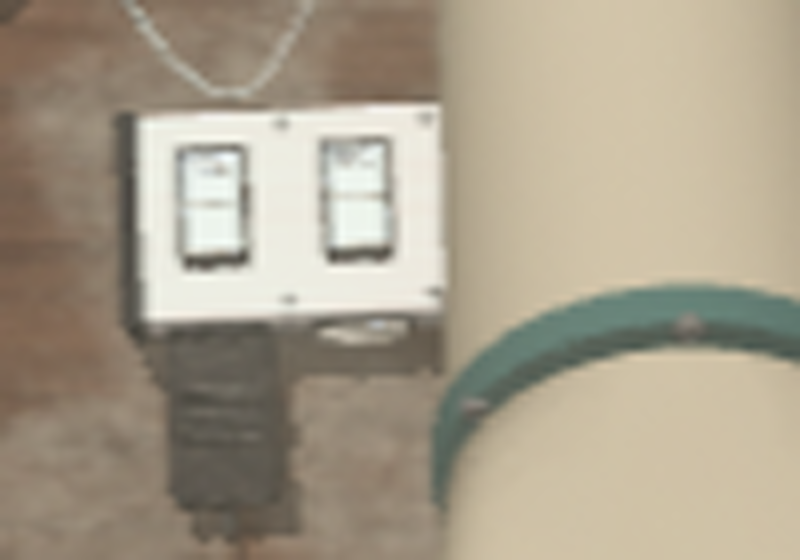

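The adapter sits in the left outlet (its socket is nearest the side camera), so the left rocker is the one to work. In the side crop the left rocker is at about (212,345) and the breaker button at about (335,105). In the top crop the left and middle rockers are at (212,205) and (357,197).

Create h.py:
```python
from rig import ctrl
import numpy as np
off={"side":(215,155),"top":(205,170)}
def ray(n,p):
    c=ctrl.get_calibration(n);u,v=[(q+.5)/8-.5+o for q,o in zip(p,off[n])]
    d=c["R"].T@np.array([(u-c["cx"])/c["fx"],(v-c["cy"])/c["fy"],1]);return -c["R"].T@c["t"],d
def pl(n,p,z):
    o,d=ray(n,p);return o+d*(z-o[2])/d[2]
def tri(p,q):
    A=[];b=[]
    for o,d in(ray("side",p),ray("top",q)):
        d=d/np.linalg.norm(d);P=np.eye(3)-np.outer(d,d);A.append(P);b.append(P@o)
    return np.linalg.lstsq(np.vstack(A),np.hstack(b),rcond=None)[0]
```

Run:
```python
from h import *
np.set_printoptions(precision=4,suppress=True)
print("corner FL,NL,NR,FR side")
for p in[(90,380),(312,410),(453,97),(258,82)]:print(pl("side",p,.044))
print("top FL NL",pl("top",(118,115),.044),pl("top",(130,328),.044))
print("tri FL NL",tri((90,380),(118,115)),tri((312,410),(130,328)))
print("rockL",pl("top",(212,205),.047),pl("side",(212,343),.048),tri((212,343),(212,205)))
print("rockM",pl("top",(357,197),.047),pl("side",(256,258),.048),tri((256,258),(357,197)))
print("rockR",pl("side",(297,175),.048),"brk",pl("side",(337,100),.061))
```

```text
corner FL,NL,NR,FR side
[0.648  0.1563 0.044 ]
[0.5571 0.1465 0.044 ]
[ 0.5774 -0.0902  0.044 ]
[ 0.6662 -0.0748  0.044 ]
top FL NL [0.6504 0.1605 0.044 ] [0.5581 0.1516 0.044 ]
tri FL NL [0.6481 0.1598 0.0469] [0.5565 0.151  0.0477]
rockL [0.6117 0.1185 0.047 ] [0.6088 0.1229 0.048 ] [0.6115 0.1185 0.0444]
rockM [0.6169 0.0566 0.047 ] [0.6137 0.0617 0.048 ] [0.6167 0.0564 0.044 ]
rockR [ 0.6197 -0.0025  0.048 ] brk [ 0.6168 -0.0461  0.061 ]
```

Units first: shifts go in shares of 400 mm and turns go in shares of 4 rad. So 0.13 m / 0.4 = 0.325, 0.1155 m / 0.4 = 0.2888.

Call:
{"name": "nudge_tcp", "arguments": {
  "moves": [
    {"pos":[0.075,-0.0375,0],"jaw":0},
    {"pos":[0.15,-0.075,0.05],"jaw":0},
    {"pos":[0.225,-0.1125,0.125],"jaw":0},
    {"pos":[0.2888,-0.1438,0.2],"jaw":0},
    {"pos":[0.2888,-0.1438,0.275],"jaw":0},
    {"pos":[0.2888,-0.1438,0.325],"jaw":0},
    {"pos":[0.2888,-0.1438,0.325],"jaw":0},
    {"pos":[0.2888,-0.1438,0.325],"jaw":0}
  ]
}}

```text
clock: 0.77
tool_pos: [0.5918, 0.1151, 0.1194]
tcp_rot: [0.707, 0.707, -0.001, -0.001]
contact_force: [0.6, -0.8, 0.9]
opening: 0.0003
gripper_force: 0.0
```

Run:
```python
from rig import ctrl
import cv2,numpy as np
f=lambda i:cv2.resize(i,(800,560),interpolation=cv2.INTER_CUBIC)[:,:,::-1]
cv2.imwrite("pics/t2.png",f(ctrl.read_camera("top")[170:240,205:305]));cv2.imwrite("pics/s2.png",f(ctrl.read_camera("side")[155:225,215:315]))
```

```text
(no output)
```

View pics/t2.png

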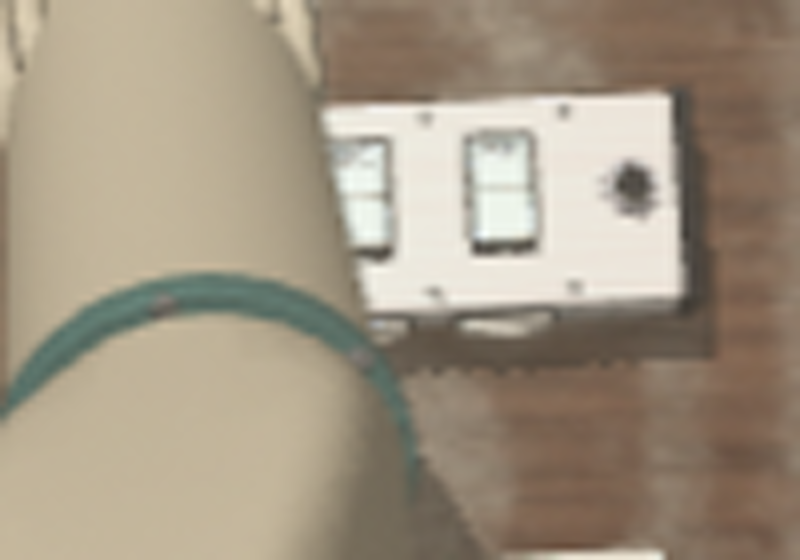

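View pics/s2.png

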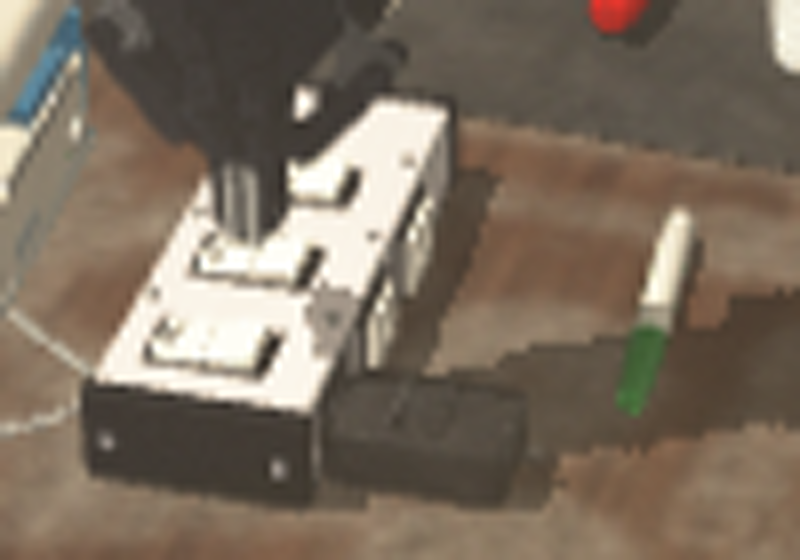

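The top view now shows the breaker button at (634,187), the right rocker at (502,187) and the box's right corners at (688,92) and (690,310). The side view shows the closed fingertips at (250,240), still above the box.

Run:
```python
from h import *
np.set_printoptions(precision=4,suppress=True)
print("tip side",pl("side",(247,242),.1004))
print("brk",pl("top",(634,187),.061),tri((333,98),(634,187)),"R",pl("top",(502,187),.047))
print("corners FR NR",pl("top",(688,92),.044),pl("top",(690,310),.044))
B={"L":((212,205),.084,.047),"M":((357,197),.022,.047),"R":((502,187),-.04,.047),"b":((634,187),-.096,.061)}
w=np.array([pl("top",p,z)[:2] for p,y,z in B.values()]);b=np.array([[.004,y] for p,y,z in B.values()])
b=np.vstack([b,[[.046,-.125],[-.046,-.125],[.046,.125],[-.046,.125]]])
w=np.vstack([w]+[pl("top",p,.044)[:2] for p in[(688,92),(690,310),(118,115),(130,328)]])
H=((b-b.mean(0)).T@(w-w.mean(0)));t=np.arctan2(H[0,1]-H[1,0],H[0,0]+H[1,1])
R=np.array([[np.cos(t),-np.sin(t)],[np.sin(t),np.cos(t)]]);o=w.mean(0)-R@b.mean(0)
print(t,o,(w-b@R.T-o)*1000)
for q in[(.004,.084),(-.015,.084),(.023,.084),(.004,-.096)]:print(q,R@q+o)
```

```text
tip side [0.5919 0.1218 0.1004]
brk [ 0.622  -0.0606  0.061 ] [ 0.6242 -0.0615  0.0514] R [ 0.623  -0.0054  0.047 ]
corners FR NR [ 0.6677 -0.0852  0.044 ] [ 0.5725 -0.0868  0.044 ]
0.06413284197598672 [0.6131 0.0348] [[ 0.0096 -0.359 ]
 [ 1.2808 -0.3766]
 [ 3.4337 -0.5005]
 [-1.1814  0.1832]
 [ 0.6953  1.8515]
 [-2.6447  6.086 ]
 [-0.5281 -1.9247]
 [-1.0652 -4.96  ]]
(0.004, 0.084) [0.6117 0.1189]
(-0.015, 0.084) [0.5927 0.1176]
(0.023, 0.084) [0.6306 0.1201]
(0.004, -0.096) [ 0.6232 -0.0608]
```

Call:
{"name": "nudge_tcp", "arguments": {
  "moves": [
    {"pos":[0.006,0,0.0625],"jaw":0},
    {"pos":[0.006,0,0.105],"jaw":0},
    {"pos":[0.006,0,0.115],"jaw":0},
    {"pos":[0.006,0,0.1225],"jaw":0},
    {"pos":[0.006,0,0.1275],"jaw":0},
    {"pos":[0.006,0,0.1275],"jaw":0}
  ]
}}

```text
clock: 1.37
tool_pos: [0.5935, 0.1178, 0.0704]
tcp_rot: [0.707, 0.707, 0.001, 0.001]
contact_force: [-1.1, -0.9, 0.7]
opening: 0.0001
gripper_force: 0.1
```

Converted, 0.004 m / 0.4 = 0.01, 0.002 m / 0.4 = 0.005.

Call:
{"name": "nudge_tcp", "arguments": {
  "moves": [
    {"pos":[0,-0.0025,0.005],"jaw":0},
    {"pos":[0,-0.0025,0.01],"jaw":0},
    {"pos":[0,-0.0025,0.01],"jaw":0}
  ]
}}

```text
clock: 1.62
tool_pos: [0.5925, 0.118, 0.0669]
tcp_rot: [0.707, 0.707, 0.001, 0.001]
contact_force: [-2.5, -1.2, 7.1]
opening: -0.0001
gripper_force: 3.7
```

Converted, -0.1785 m / 0.4 = -0.4463, -0.03 m / 0.4 = -0.075.

Call:
{"name": "nudge_tcp", "arguments": {
  "moves": [
    {"pos":[0,0,-0.075],"jaw":0},
    {"pos":[-0.05,0.0125,-0.125],"jaw":0},
    {"pos":[-0.15,0.025,-0.125],"jaw":0},
    {"pos":[-0.25,0.05,-0.125],"jaw":0},
    {"pos":[-0.35,0.075,-0.125],"jaw":0},
    {"pos":[-0.4463,0.075,-0.125],"jaw":0},
    {"pos":[-0.4463,0.075,-0.125],"jaw":0},
    {"pos":[-0.4463,0.075,-0.125],"jaw":0}
  ]
}}

```text
clock: 2.28
tool_pos: [0.6214, -0.0652, 0.1156]
tcp_rot: [0.709, 0.705, -0.001, 0.001]
contact_force: [0.5, 0.5, 1.0]
opening: 0.0002
gripper_force: 0.0
```

Run:
```python
from rig import ctrl
import cv2,numpy as np
f=lambda i:cv2.resize(i,(400,560),interpolation=cv2.INTER_CUBIC)[:,:,::-1]
t=ctrl.read_camera("top");s=ctrl.read_camera("side")
cv2.imwrite("pics/c3.png",np.hstack([f(t[170:240,210:260]),f(s[155:225,225:275])]))
```

```text
(no output)
```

View pics/c3.png

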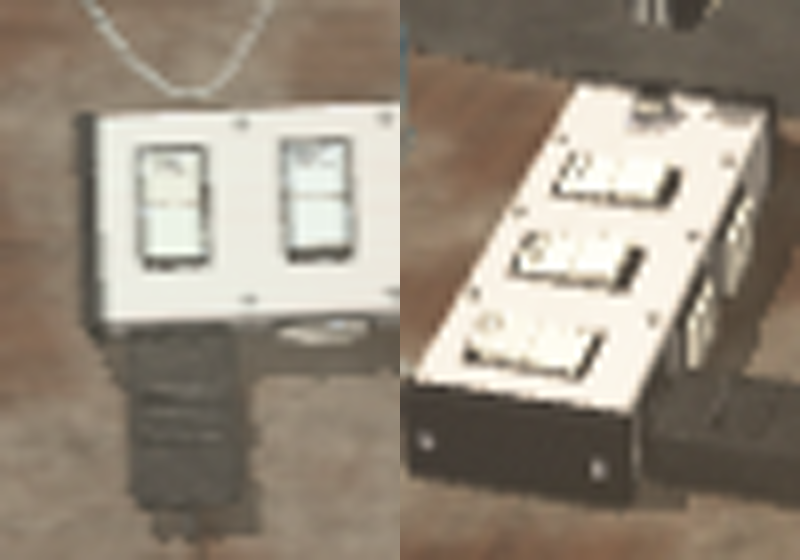

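The left rocker now shows its far half raised (its shading has changed and the dark gap at the near end is thinner) while the other two look unchanged. So it is OFF, and the breaker comes next.

Converted, 0.045 m / 0.4 = 0.1125, 0.044 m / 0.4 = 0.11.

Call:
{"name": "nudge_tcp", "arguments": {
  "moves": [
    {"pos":[0,0,0.05],"jaw":0},
    {"pos":[0,0,0.0825],"jaw":0},
    {"pos":[0,0,0.09],"jaw":0},
    {"pos":[0,0,0.0975],"jaw":0},
    {"pos":[0,0,0.105],"jaw":0},
    {"pos":[0,0,0.11],"jaw":0},
    {"pos":[0,0,0.1125],"jaw":0},
    {"pos":[0,0,0.1125],"jaw":0}
  ]
}}

```text
clock: 3.05
tool_pos: [0.6217, -0.06, 0.0719]
tcp_rot: [0.707, 0.707, 0.0, 0.0]
contact_force: [-2.9, 1.4, 8.7]
opening: -0.0001
gripper_force: 4.4
```

Converted, 0.18 m / 0.4 = 0.45, 0.06 m / 0.4 = 0.15.

Call:
{"name": "nudge_tcp", "arguments": {
  "moves": [
    {"pos":[0,0,0.0025],"jaw":0},
    {"pos":[0,0,0.0025],"jaw":0},
    {"pos":[0,0,-0.0625],"jaw":0},
    {"pos":[0.05,0.005,-0.1],"jaw":0},
    {"pos":[0.15,0.01,-0.1],"jaw":0},
    {"pos":[0.25,0.015,-0.1],"jaw":0},
    {"pos":[0.35,0.0213,-0.1],"jaw":0},
    {"pos":[0.45,0.0213,-0.1],"jaw":0},
    {"pos":[0.45,0.0213,-0.1],"jaw":0},
    {"pos":[0.45,0.0213,-0.1],"jaw":0}
  ]
}}

```text
clock: 3.88
tool_pos: [0.6298, 0.1241, 0.1106]
tcp_rot: [0.705, 0.709, 0.001, -0.001]
contact_force: [0.8, -0.3, 0.2]
opening: 0.0002
gripper_force: 0.0
```

Run:
```python
from rig import ctrl
import cv2,numpy as np
f=lambda i:cv2.resize(i,(400,560),interpolation=cv2.INTER_CUBIC)[:,:,::-1]
t=ctrl.read_camera("top");s=ctrl.read_camera("side")
cv2.imwrite("pics/c4.png",np.hstack([f(t[170:240,250:300]),f(s[145:215,230:280])]))
```

```text
(no output)
```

View pics/c4.png

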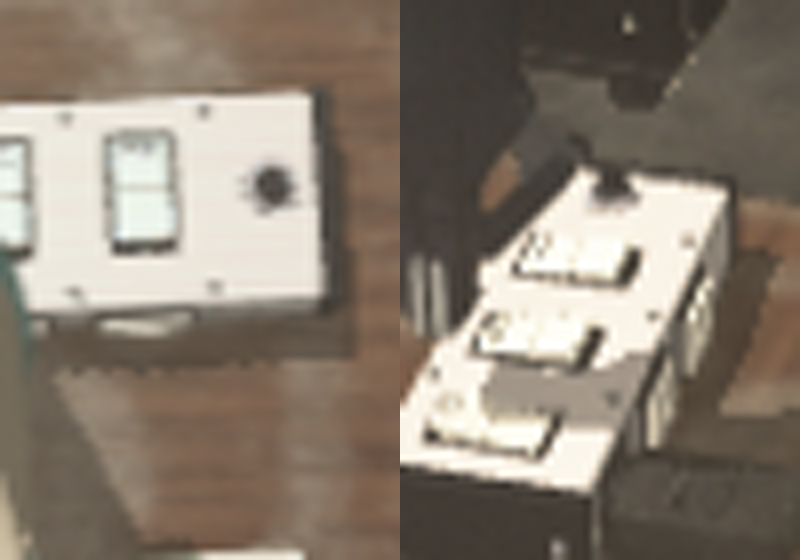

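The breaker button at (272,187) in the top half and (612,185) in the side half now sits low, with no white band, so it is latched. Now the far end of the left rocker.

Converted, 0.044 m / 0.4 = 0.11, 0.042 m / 0.4 = 0.105.

Call:
{"name": "nudge_tcp", "arguments": {
  "moves": [
    {"pos":[0,0,0.05],"jaw":0},
    {"pos":[0,0,0.0825],"jaw":0},
    {"pos":[0,0,0.0925],"jaw":0},
    {"pos":[0,0,0.1],"jaw":0},
    {"pos":[0,0,0.105],"jaw":0},
    {"pos":[0,0,0.11],"jaw":0},
    {"pos":[0,0,0.11],"jaw":0}
  ]
}}

```text
clock: 4.57
tool_pos: [0.6301, 0.1187, 0.0672]
tcp_rot: [0.707, 0.707, -0.0, 0.0]
contact_force: [-0.3, -1.3, 2.1]
opening: 0.0
gripper_force: 1.1
```

Converted, 0.001 m / 0.4 = 0.0025.

Call:
{"name": "nudge_tcp", "arguments": {
  "moves": [
    {"pos":[0,0,0.0025],"jaw":0},
    {"pos":[0,0,0.0025],"jaw":0},
    {"pos":[0,0,0.0025],"jaw":0}
  ]
}}

```text
clock: 4.82
tool_pos: [0.6302, 0.1188, 0.067]
tcp_rot: [0.707, 0.707, -0.0, 0.0]
contact_force: [-2.8, -1.5, 9.7]
opening: 0.0004
gripper_force: 4.5
```

Call:
{"name": "nudge_tcp", "arguments": {
  "moves": [
    {"pos":[0,0,-0.075],"jaw":0},
    {"pos":[-0.05,0,-0.15],"jaw":0},
    {"pos":[-0.15,0,-0.2],"jaw":0},
    {"pos":[-0.25,0,-0.25],"jaw":0},
    {"pos":[-0.35,0,-0.3],"jaw":0},
    {"pos":[-0.45,0,-0.3],"jaw":0},
    {"pos":[-0.55,0,-0.3],"jaw":0},
    {"pos":[-0.55,0,-0.3],"jaw":0},
    {"pos":[-0.55,0,-0.3],"jaw":0},
    {"pos":[-0.55,0,-0.3],"jaw":0}
  ]
}}

```text
clock: 5.65
tool_pos: [0.63, -0.1007, 0.1855]
tcp_rot: [0.708, 0.707, 0.0, -0.0]
contact_force: [-1.0, 2.5, -0.2]
opening: 0.0
gripper_force: 0.0
```

Run:
```python
from rig import ctrl
import cv2,numpy as np
f=lambda i:cv2.resize(i,(400,560),interpolation=cv2.INTER_CUBIC)[:,:,::-1]
t=ctrl.read_camera("top");s=ctrl.read_camera("side")
cv2.imwrite("pics/c5.png",np.hstack([f(t[170:240,210:260]),f(s[155:225,225:275])]))
```

```text
(no output)
```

View pics/c5.png

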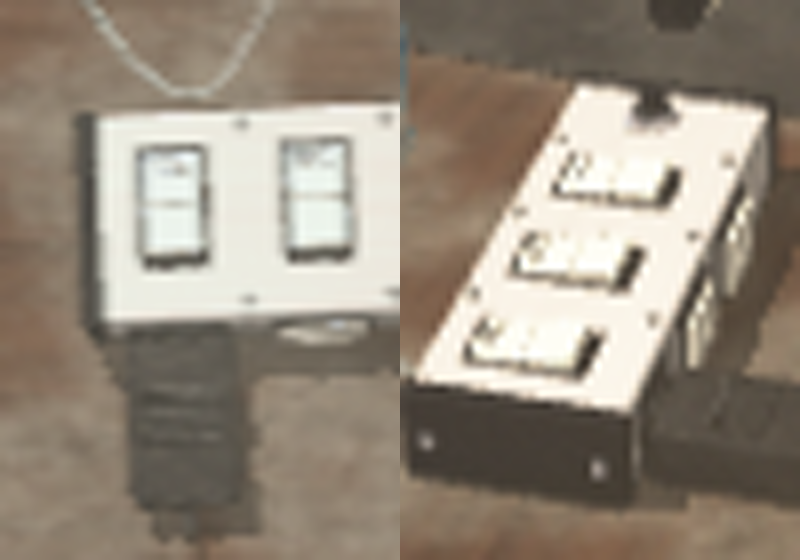

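All three rockers look alike again, so the left one is ON. The breaker is dark and low, and the adapter has not moved.

```bash
python3 -c "from rig import ctrl;print(ctrl.hand_in())"
```

```text
the job is handed in; nothing more can be done
None
```

Job done and handed in: I switched the left rocker (the adapter's outlet) off, pushed the breaker in until it latched, and switched the same rocker back on; in the last pictures the other two rockers were still on and the adapter hadn't moved.

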